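# Show a clamped phone to the inspection scope side after side

### The job

The inspection scope is looking over the phone that is clamped upright on the hand-turned turntable; its screen is done, the other three sides are still to be shown. Turn the table gently by pushing its posts, never touching the phone or the scope, so that the lens squarely sees first the edge with the long rocker button, then the back with the camera bump, and last the plain edge; at each of them stop and take the hand right off the turntable for a good second. Finish with the plain edge to the lens, and leave the things lying around where they are.

Things in the scene. Friction and masses are not known exactly. Their poses are not given: they have to be found in the camera images.
- phone: Grey rugged phone 150 mm tall, 74 wide, 14 thick, clamped upright on the turntable and turning with it. Origin: centre of its bottom end, on the turning axis, 36 mm above the work surface. z up; +x out of the screen (black glass); -x out of the back (camera bump 30 x 56 mm, 5 mm proud); +y out of the edge with a black rocker button 60 mm long, 5 mm proud; -y out of the plain edge.
- platter (a joint): Angle of the turntable's plate in rad, growing anticlockwise from above; turns either way (stops at 12.6 rad), stays where it is left, friction about 2 N at a post. Its four upright steel posts, 14 mm in diameter, reach from 30 to 90 mm above the work surface and stand 105 mm from the axis, midway between the phone's four side directions (45 degrees from its x and y axes).
- stand: The turntable's fixed black foot, a disc 190 mm across, 16 mm high; origin on the turning axis, on the work surface. On it turns an aluminium plate 244 mm across, its top 30 mm above the work surface, carrying the clamp (within 35 mm of the axis, up to 58 mm high), the phone and four steel posts.
- back (a point): Centre of the phone's back, 7 mm from the axis towards the phone's -x, 111 mm above the work surface.
- rocker_edge (a point): Centre of the phone's edge with the rocker button, 37 mm from the axis towards the phone's +y, 111 mm above the work surface.
- plain_edge (a point): Centre of the phone's plain edge, 37 mm from the axis towards the phone's -y, 111 mm above the work surface.
- scope: Fixed inspection scope: a grey level tube with a 60 mm black ring round its lens, 115 mm above the work surface, held by a 200 mm steel pillar on a round foot 100 mm across, centred 310 mm from the turning axis. Origin: on the turning axis, on the work surface; +x points from there to the lens (240 mm away), which looks straight back along it. The direction differs each time.
- multimeter: Bystander: red multimeter lying flat, 150 (x) x 75 x 34 mm, a dial on top; origin at the centre of its underside.
- spool: Bystander: white spool standing on end, 60 mm in diameter, 42 mm high; origin at the centre of its underside.
- parts_tray: Bystander: white open parts tray, 90 (x) x 75 x 28 mm; origin at the centre of its underside.
Not all that is in view belongs to the job. There is more than one size of the scope; the job needs the largest.

How it is judged:
On the way, in this order (a step that is already met when the one before it is completed fails the run):
1. the edge with the rocker button faces the lens within 10 degrees, at rest, the robot off the turntable, for 0.6 s (angle between the y axis of phone and the x axis of scope, either way round below 0.175 rad and x of rocker_edge in the frame of scope above 0 m and contact force between each of the arm, the fingers and stand below 0.2 N and velocity of joint platter between -0.05 and 0.05 rad/s), for 0.6 s.
2. the back faces the lens within 10 degrees, at rest, the robot off the turntable, for 0.6 s (angle between the x axis of phone and the x axis of scope, either way round below 0.175 rad and x of back in the frame of scope above 0 m and contact force between each of the arm, the fingers and stand below 0.2 N and velocity of joint platter between -0.05 and 0.05 rad/s), for 0.6 s.
At the end, for the whole second after the job is handed in: The turntable stands still with the phone's plain edge facing the lens within 10 degrees, the robot is off the turntable, and the multimeter, spool and parts tray are within 20 mm of where they were (angle between the y axis of phone and the x axis of scope, either way round below 0.175 rad and x of plain_edge in the frame of scope above 0 m and contact force between each of the arm, the fingers and stand below 0.2 N and velocity of joint platter between -0.05 and 0.05 rad/s and distance of each of multimeter, spool, parts_tray from where it was at the start of the episode below 0.02 m); the robot touches nothing.
It fails at once if the robot touches the phone (over 1 N) (contact force between any of the arm, the fingers and phone above 1 N).
It fails at once if the robot touches the scope (over 1 N) (contact force between any of the arm, the fingers and scope above 1 N).
It fails at once if the turntable is spun faster than 4 rad/s (velocity of joint platter above 4 rad/s or velocity of joint platter below -4 rad/s).
It fails at once if a bystander is moved more than 20 mm (distance of any of multimeter, spool, parts_tray from where it was at the start of the episode above 0.02 m).
It also fails if it takes over 64 s, if anything falls off the work surface, if the arm or the gripper's body presses on something with over 40 N, if the wrist force passes 120 N, or if a joint passes its speed limit or range.

### The arm

A 6-joint arm with a two-finger parallel gripper is mounted at the origin on the work surface. World frame = base frame: x ahead of the robot, y to its left, z up, the work surface at z = 0. Lengths are in m, angles in rad, forces in N, time in s.
With the tool pointing down it reaches from about 0.275 to 0.725 m from the base axis. Payload 5.6 kg.
Tool frame: the origin (TCP) lies midway between the tips of the shut fingers; the grasp point (between the pads) lies 19 mm behind it (arm.grasp_offset is the distance from the TCP to the grasp point, in m); x points along the fingers, y is the direction in which the jaws open and shut, and the axes are right-handed (so a half turn about x gives the same grasp; the last joint's range is limited). The gripper opens to 85 mm and grips with 20 to 120 N. Pads are 22 mm wide; open, the fingers measure 114 mm over their backs; the gripper's body (76 mm by 85 mm) begins 54 mm behind the grasp point. The pads swing forward as they close: fully open they stand 13 mm farther back than shut.
Start: joints at [0.285, 0.255, 0.108, 0, -1.424, -0.285], TCP at [0.55, 0, 0.231] pointing down, gripper open.
Joint ranges: [-2.95, 2.95], [-1.21, 1.97], [-1.09, 1.5], [-2.87, 1.71], [-2.94, -0.07], [-3.05, 3.05]. Speed limits (rad/s): [2.57, 2.57, 3.14, 3.14, 3.14, 3.14].

### API

Orientations are given as a rotation vector (axis times angle).
In Python, from rig import status, vision, workorder, arm gives the robot as it stands.
- The arm moves only by the shell command python3 -m crank 'ROWS' [OPENING] [FORCE]. ROWS is JSON, a list of rows, each a list of 6 numbers: the shift along the tool's x, y, z in cm, then the turn, a rotation vector about the tool's x, y, z in rad. A call has 1 to 20 rows; each row is the pose to reach, as a shift and turn from the pose measured when the call began, along the tool's axes at that moment; what a row does not reach only later rows make up. A row lasts 1/12 s, in which the tool goes at most 41.7 mm and 7.16 degrees, less where a joint would pass 70% of its speed; a pose out of reach is approached as far as the arm can. A call with a gripper value outside its range is refused whole. OPENING is the finger opening in cm, from 0 to 8.54, set as the call begins (- or left out, the last holds). The fingers move at their own pace and stop on an object; FORCE is the grip in N (left out, the last holds). Time passes only in rows, so rows that repeat a pose let the fingers close. It gives the time, the measured TCP pose, the force and the opening at its end, in the units of the state.
- status.state(): the state, without advancing time (a new reading comes with each control period).
- vision.get_image(name): name is "scene" or "side" or "wrist"; returns the picture (420x560x3 uint8, red, green, blue); there is no depth.
- vision.calibration(name): a dict with "camera_matrix" (3x3 intrinsics, pixels), "R" (3x3) and "t" (3): a world point X has camera coordinates R X + t. Camera axes: x right, y down, z forward; pixel columns grow to the right and rows downward; lengths in m; the calibration is good to about 2 mm. A picture is of the moment at which its call begins: read the wrist's pose just before it. calibration takes no time and is no camera call; for the wrist camera it gives the pose at the moment of the call.
- workorder.sign_off(): hands the job in, once; it reports no verdict.
The state is a dict: "time_s": time; "joint_positions": joint angles; "qd": joint speeds; "tau": joint torques, N m; "position": TCP position; "tcp_rot": TCP orientation; "ft_force": force on the tool from outside, world axes, zero at the start; "torque": the same for the moment, N m; "grip_width": finger opening in m.
Only numpy, scipy, OpenCV 4.12 (cv2) and the standard library are available. Lean on these libraries where they do the work, as an engineer would, in place of code of your own. Each camera call takes 0.05 s, during which the arm holds its last target. There are 200 camera calls.

## Working session

There is one attempt and no reset: what is moved stays moved. The work goes in short steps, Python scripts to look and compute and a shell command to move; the robot and the scene stay as the last step left them, time stands still between calls to the robot, and variables do not carry over. Pictures are saved under pics/ and viewed, about 8 in all and at most 12, crops included, and the job is handed in when it is done.

```bash
mkdir -p pics; ls; python3 - <<'E'
from rig import status, vision
import cv2,numpy as np
s=status.state(); print({k:np.round(v,3).tolist() for k,v in s.items()})
for n in("scene","side"):
    cv2.imwrite(f"pics/{n}0.png",vision.get_image(n)[:,:,::-1])
    c=vision.calibration(n); print(n,{k:np.round(v,3).tolist() for k,v in c.items()})
E
```

```text
pics
{'time_s': 0.0, 'joint_positions': [0.285, 0.256, 0.107, -0.0, -1.424, -0.285], 'qd': [-0.0, 0.0, -0.002, 0.001, 0.0, 0.0], 'tau': [-0.0, -38.663, 23.793, 5.365, -0.006, -0.0], 'position': [0.55, 0.0, 0.23], 'tcp_rot': [-1.208, 1.211, 1.211], 'ft_force': [0.9, -0.098, -0.028], 'torque': [0.03, -0.026, 0.033], 'grip_width': 0.085}
scene {'camera_matrix': [[436.659, 0.0, 277.029], [0.0, 436.659, 218.197], [0.0, 0.0, 1.0]], 'R': [[0.883, 0.47, -0.01], [0.398, -0.759, -0.516], [-0.25, 0.451, -0.857]], 't': [-0.341, -0.007, 1.298]}
side {'camera_matrix': [[447.512, 0.0, 282.788], [0.0, 447.512, 206.118], [0.0, 0.0, 1.0]], 'R': [[-0.959, -0.284, -0.007], [-0.206, 0.713, -0.67], [0.195, -0.641, -0.742]], 't': [0.346, 0.055, 1.279]}
```

View pics/scene0.png

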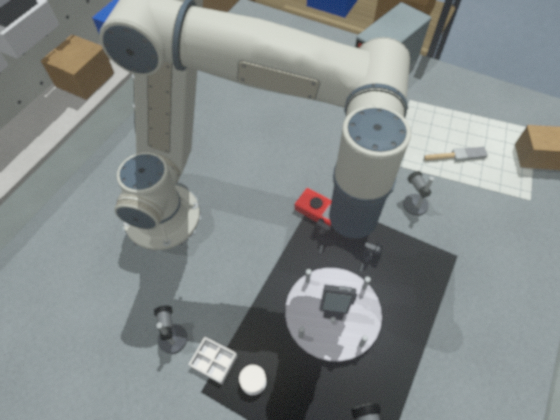

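View pics/side0.png

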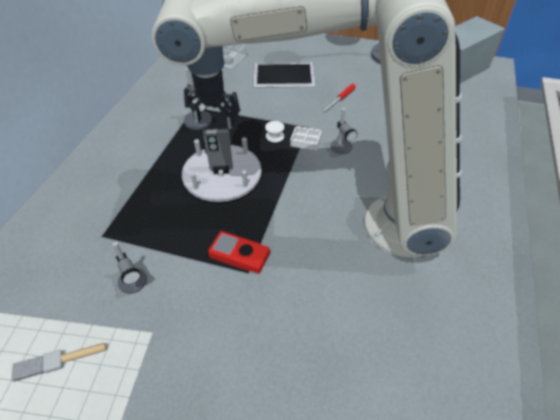

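The scene view shows the platter at (334,313), with scopes at (418,190), (165,325) and (367,412, cut off). The side view has the phone's back and bump facing the camera at (215,145), and scopes at (130,272), (345,135) and (197,110). I'll measure these and enlarge both views.

```bash
cat > h.py <<'E'
import numpy as np
from rig import vision
def pt(n,uv,z,c=None):
    c=c or vision.calibration(n);K,R,t=[np.array(c[k]) for k in("camera_matrix","R","t")]
    d=R.T@np.linalg.solve(K,[*uv,1]);o=-R.T@t
    return (o+d*(z-o[2])/d[2])[:2]
def px(n,X,c=None):
    c=c or vision.calibration(n);K,R,t=[np.array(c[k]) for k in("camera_matrix","R","t")]
    p=K@(R@np.array(X)+t);return p[:2]/p[2]
E
python3 - <<'E'
from h import *
import cv2
print("platter",pt("scene",(334,314),.03),pt("side",(222,172),.03))
for n,uv in(("scene",(416,205)),("scene",(173,340)),("side",(134,283)),("side",(343,147)),("side",(198,120))):print(n,uv,pt(n,uv,0))
for n,uv in(("scene",(314,205)),("scene",(212,360)),("scene",(252,380)),("side",(240,252)),("side",(275,135)),("side",(306,138))):print(n,uv,pt(n,uv,.02))
a=cv2.imread("pics/scene0.png")[150:420,150:470];b=cv2.imread("pics/side0.png")[70:310,90:380]
cv2.imwrite("pics/c1.png",cv2.resize(a,None,fx=2.2,fy=2.2,interpolation=3));cv2.imwrite("pics/c2.png",cv2.resize(b,None,fx=2.5,fy=2.5,interpolation=3))
E
```

```text
platter [ 0.57530076 -0.04724589] [ 0.56692057 -0.03355097]
scene (416, 205) [0.6525434  0.38595826]
scene (173, 340) [ 0.24137781 -0.28904384]
side (134, 283) [0.6465423  0.38819578]
side (343, 147) [ 0.23415199 -0.28919443]
side (198, 120) [ 0.76580027 -0.29155413]
scene (314, 205) [0.38652258 0.23189315]
scene (212, 360) [ 0.36042068 -0.2872495 ]
scene (252, 380) [ 0.46932409 -0.28198823]
side (240, 252) [0.41089324 0.23221205]
side (275, 135) [ 0.46584732 -0.26322286]
side (306, 138) [ 0.36045572 -0.27686021]
```

View pics/c1.png

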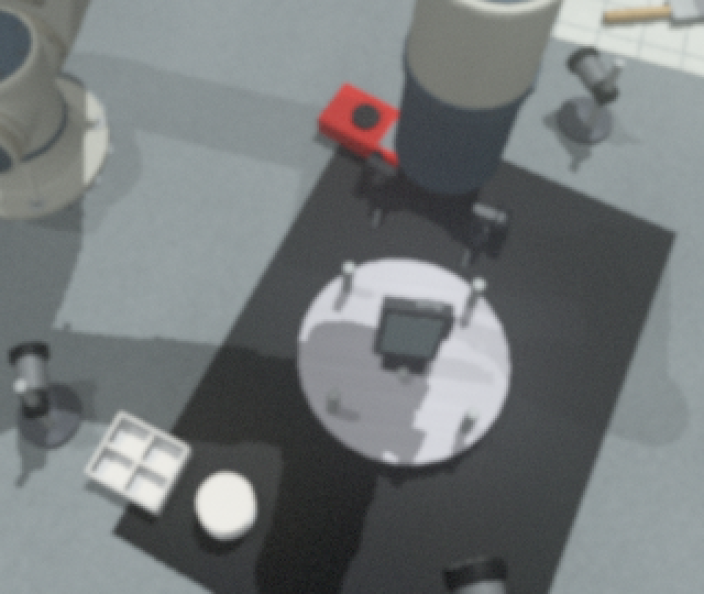

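View pics/c2.png

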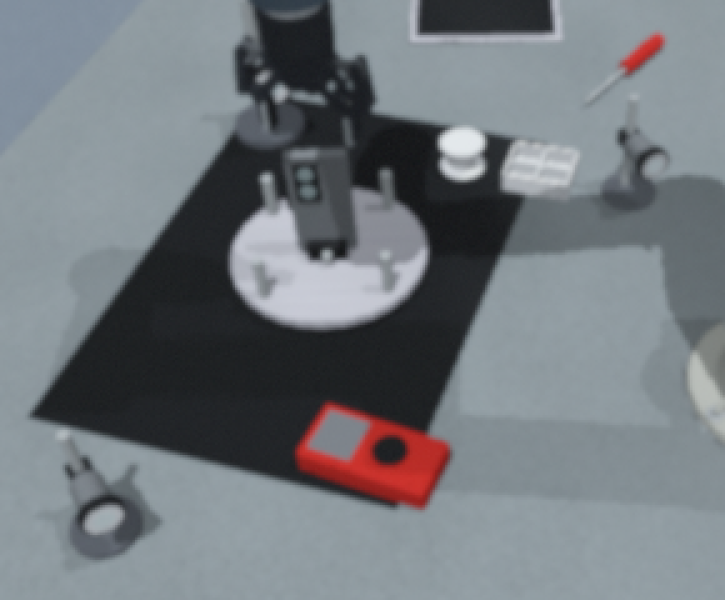

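```bash
python3 - <<'E'
from h import *
from scipy.optimize import least_squares
S=lambda p:(p[0]/2.2+150,p[1]/2.2+150)
D=lambda p:(p[0]/2.5+90,p[1]/2.5+70)
obs=[("scene",S(p)) for p in((348,267),(479,285))]+[("side",D(p)) for p in((268,176),(386,172),(387,257),(262,266))]
for n,uv in obs: print(n,np.round(uv,1),pt(n,uv,.09).round(4))
cal={n:vision.calibration(n) for n in("scene","side")}
def posts(q):return [np.array([q[0]+.105*np.cos(q[2]+k*np.pi/2+np.pi/4),q[1]+.105*np.sin(q[2]+k*np.pi/2+np.pi/4),.09]) for k in range(4)]
def f(q):
    P=posts(q);r=[]
    for n,uv in obs:
        d=[px(n,p,cal[n])-uv for p in P];r+=list(min(d,key=np.linalg.norm))
    return r
b=min((least_squares(f,[.572,-.04,a]) for a in np.linspace(-.8,.7,8)),key=lambda s:s.cost)
print(b.x,np.degrees(b.x[2]),np.round(b.fun,1));print(np.round(posts(b.x),3))
# scope lens ring top at z~.145 / foot
print("foot",pt("side",D((270,126)),.005),"ring top",pt("scene",S((476,562)),.145))
F=pt("side",D((270,126)),.005)-b.x[:2];print(np.linalg.norm(F),np.degrees(np.arctan2(F[1],F[0])))
F=pt("scene",S((476,562)),.145)-b.x[:2];print(np.linalg.norm(F),np.degrees(np.arctan2(F[1],F[0])))
E
```

```text
scene [308.2 271.4] [0.4751 0.0024]
scene [367.7 279.5] [0.6162 0.0517]
side [197.2 140.4] [ 0.6649 -0.0883]
side [244.4 138.8] [ 0.5256 -0.1364]
side [244.8 172.8] [0.4724 0.0083]
side [194.8 176.4] [0.606  0.0624]
[ 0.56909353 -0.0408725   0.34653314] 19.854886372726796 [-0.1 -0.6 -0.5 -1.2 -0.2  0.6  0.3  0.2 -0.  -1.2 -1.3 -2.4]
[[ 0.614  0.054  0.09 ]
 [ 0.474  0.004  0.09 ]
 [ 0.524 -0.136  0.09 ]
 [ 0.664 -0.085  0.09 ]]
foot [ 0.76145291 -0.28347508] ring top [ 0.71789691 -0.23293949]
0.3096096603014913 -51.589131575209244
0.24296538039226045 -52.23336389564791
```

Fitting the posts puts the axis at (0.569, -0.041) with posts at 65/155/245/335°. The scope at side (197,110) has its foot 310 mm and its lens 243 mm from the axis, in direction -52°, so it is the right one. The two others, at (0.65,0.39) and (0.24,-0.29), are smaller and more than 410 mm away. The screen is at about -70°, so I need clockwise turns of 72°, 90° and 90°. I'll straddle the post at 155° and lead it round each time.

```bash
cat >> h.py <<'E'
from rig import status
from scipy.spatial.transform import Rotation as Ro
AX=np.array([.569,-.041])
def goal(phi,z,R=.105):
    "shift(cm)/turn in tool axes to straddle at post angle phi (deg), y tangential"
    s=status.state();A=Ro.from_rotvec(s["tcp_rot"]).as_matrix();p=np.radians(phi)
    P=np.array([*(AX+R*np.array([np.cos(p),np.sin(p)])),z])
    for sg in(1,-1):
        y=sg*np.array([np.sin(p),-np.cos(p),0]);x=np.array([0,0,-1.]);T=np.c_[x,y,np.cross(x,y)]
        print(sg,"shift",(A.T@(P-s["position"])*100).round(2),"turn",Ro.from_matrix(A.T@T).as_rotvec().round(3),"t",round(s["time_s"],2),"q6",round(s["joint_positions"][5],2))
E
python3 -c "
from h import *
print(Ro.from_rotvec(status.state()['tcp_rot']).as_matrix().round(3));goal(155,.13);goal(65,.13)"
```

```text
[[-0.002 -1.     0.   ]
 [-0.     0.     1.   ]
 [-1.     0.002 -0.   ]]
1 shift [10.06  7.56  0.33] turn [ 2.007e+00 -2.000e-03 -1.000e-03] t 0.1 q6 -0.28
-1 shift [10.06  7.56  0.33] turn [-1.134e+00  1.000e-03 -2.000e-03] t 0.1 q6 -0.28
1 shift [10.04 -6.4   5.41] turn [-2.705e+00  2.000e-03 -1.000e-03] t 0.1 q6 -0.28
-1 shift [10.04 -6.4   5.41] turn [ 0.436 -0.    -0.002] t 0.1 q6 -0.28
```

```bash
python3 -m crank '[[0,2,0.1,-0.11,0,0],[0,4.5,0.2,-0.22,0,0],[0,6.5,0.3,-0.33,0,0],[0,7.56,0.33,-0.45,0,0],[1,7.56,0.33,-0.57,0,0],[2.5,7.56,0.33,-0.69,0,0],[4.5,7.56,0.33,-0.81,0,0],[6.5,7.56,0.33,-0.93,0,0],[8,7.56,0.33,-1.04,0,0],[9,7.56,0.33,-1.134,0,0],[10,7.56,0.33,-1.134,0,0],[10,7.56,0.33,-1.134,0,0]]' 4; python3 - <<'E'
from h import *
import cv2
goal(155,.046)
s=vision.get_image("scene")[:,:,::-1][190:400,200:420];d=vision.get_image("side")[:,:,::-1][80:290,130:350]
cv2.imwrite("pics/a1.png",cv2.resize(np.hstack([s[:,:],d]),(800,382),interpolation=3))
E
```

```text
time_s: 1.1
position: [0.472, 0.0031, 0.1283]
tcp_rot: [-1.974, 0.442, 1.986]
ft_force: [-0.6, 0.1, 0.5]
grip_width: 0.0398
1 shift [ 8.23 -0.13 -0.2 ] turn [ 3.141 -0.005 -0.009] t 1.1 q6 0.8
-1 shift [ 8.23 -0.13 -0.2 ] turn [-0.001  0.006 -0.003] t 1.1 q6 0.8
```

View pics/a1.png

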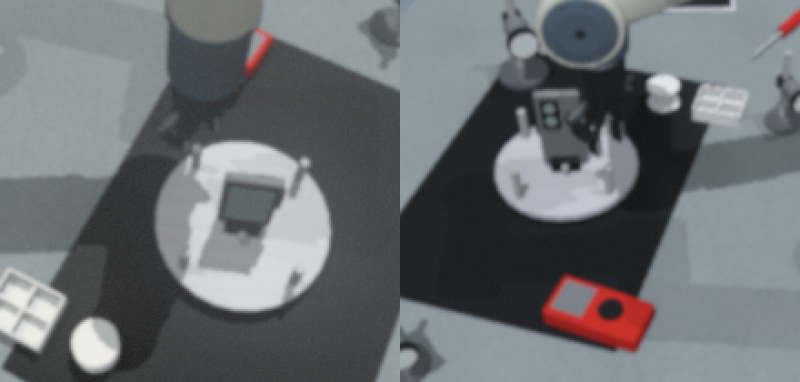

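The scope at the top left of the side panel (520,45) clearly looks at the phone and is the largest of the three. The open fingers hang over the near-left post at scene panel (195,155). I'll descend and close loosely round the post.

```bash
python3 -m crank '[[1.5,-0.1,-0.2,0,0,0],[3,-0.1,-0.2,0,0,0],[4.5,-0.1,-0.2,0,0,0],[6,-0.1,-0.2,0,0,0],[7.5,-0.1,-0.2,0,0,0],[8.2,-0.1,-0.2,0,0,0],[8.2,-0.1,-0.2,0,0,0]]' 4 && python3 -m crank '[[0,0,0,0,0,0],[0,0,0,0,0,0],[0,0,0,0,0,0],[0,0,0,0,0,0],[0,0,0,0,0,0]]' 1.7 20; python3 -c "
from h import *
goal(155,.046)
for k in range(1,20):
    t=np.radians(72)*k/19;print([0,round(-10.5*np.sin(t),1),round(-10.5*(1-np.cos(t)),1),round(t,2),0,0],end=',')"
```

```text
time_s: 1.78
position: [0.4749, 0.0031, 0.0477]
tcp_rot: [-1.975, 0.443, 1.984]
ft_force: [-0.5, -0.2, -0.2]
grip_width: 0.0398
time_s: 2.2
position: [0.4753, 0.0032, 0.0483]
tcp_rot: [-1.976, 0.442, 1.983]
ft_force: [0.4, 0.3, -0.9]
grip_width: 0.0169
1 shift [0.23 0.04 0.14] turn [ 3.14e+00 -3.00e-03 -5.00e-03] t 2.2 q6 0.8
-1 shift [0.23 0.04 0.14] turn [-0.001  0.003 -0.002] t 2.2 q6 0.8
[0, np.float64(-0.7), np.float64(-0.0), np.float64(0.07), 0, 0],[0, np.float64(-1.4), np.float64(-0.1), np.float64(0.13), 0, 0],[0, np.float64(-2.1), np.float64(-0.2), np.float64(0.2), 0, 0],[0, np.float64(-2.7), np.float64(-0.4), np.float64(0.26), 0, 0],[0, np.float64(-3.4), np.float64(-0.6), np.float64(0.33), 0, 0],[0, np.float64(-4.1), np.float64(-0.8), np.float64(0.4), 0, 0],[0, np.float64(-4.7), np.float64(-1.1), np.float64(0.46), 0, 0],[0, np.float64(-5.3), np.float64(-1.4), np.float64(0.53), 0, 0],[0, np.float64(-5.9), np.float64(-1.8), np.float64(0.6), 0, 0],[0, np.float64(-6.4), np.float64(-2.2), np.float64(0.66), 0, 0],[0, np.float64(-7.0), np.float64(-2.7), np.float64(0.73), 0, 0],[0, np.float64(-7.5), np.float64(-3.1), np.float64(0.79), 0, 0],[0, np.float64(-8.0), np.float64(-3.6), np.float64(0.86), 0, 0],[0, np.float64(-8.4), np.float64(-4.2), np.float64(0.93), 0, 0],[0, np.float64(-8.8), np.float64(-4.8), np.float64(0.99), 0, 0],[0, np.float64(-9.2), np.float64(-5.4), np.float64(1.06), 0, 0],[0, np.float64(-9.5), np.float64(-6.0), np.float64(1.12), 0, 0],[0, np.float64(-9.7), np.float64(-6.6), np.float64(1.19), 0, 0],[0, np.float64(-10.0), np.float64(-7.3), np.float64(1.26), 0, 0],
```

```bash
python3 -m crank '[[0,-0.7,0,0.07,0,0],[0,-1.4,-0.1,0.13,0,0],[0,-2.1,-0.2,0.2,0,0],[0,-2.7,-0.4,0.26,0,0],[0,-3.4,-0.6,0.33,0,0],[0,-4.1,-0.8,0.4,0,0],[0,-4.7,-1.1,0.46,0,0],[0,-5.3,-1.4,0.53,0,0],[0,-5.9,-1.8,0.6,0,0],[0,-6.4,-2.2,0.66,0,0],[0,-7,-2.7,0.73,0,0],[0,-7.5,-3.1,0.79,0,0],[0,-8,-3.6,0.86,0,0],[0,-8.4,-4.2,0.93,0,0],[0,-8.8,-4.8,0.99,0,0],[0,-9.2,-5.4,1.06,0,0],[0,-9.5,-6,1.12,0,0],[0,-9.7,-6.6,1.19,0,0],[0,-10,-7.2,1.25,0,0],[0,-10,-7.2,1.25,0,0]]'; python3 - <<'E'
from h import *
import cv2
goal(83,.046)
s=vision.get_image("scene")[:,:,::-1][190:400,200:420];d=vision.get_image("side")[:,:,::-1][80:290,130:350]
cv2.imwrite("pics/a2.png",cv2.resize(np.hstack([s[:,:],d]),(800,382),interpolation=3))
E
```

```text
time_s: 3.87
position: [0.5836, 0.0631, 0.0477]
tcp_rot: [-1.12, 1.267, 1.123]
ft_force: [1.2, -0.8, -0.4]
grip_width: 0.0173
1 shift [ 0.17  0.18 -0.01] turn [-3.139e+00  5.000e-03 -2.000e-03] t 3.87 q6 -0.49
-1 shift [ 0.17  0.18 -0.01] turn [ 0.003 -0.001 -0.003] t 3.87 q6 -0.49
```

View pics/a2.png

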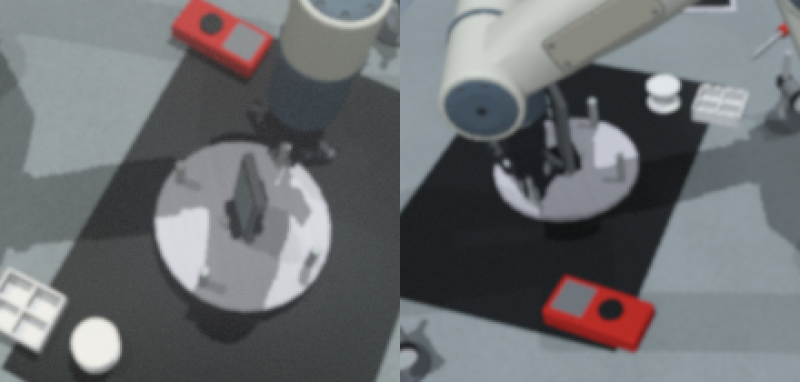

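The plate turned with the hand, and the phone is now edge-on towards the lens. I'll open, lift off, wait and measure the angle.

```bash
python3 -m crank '[[0,0,0,0,0,0],[0,0,0,0,0,0],[0,0,0,0,0,0],[-1.5,0,0,0,0,0],[-3,0,0,0,0,0],[-5,0,0,0,0,0],[-7,0,0,0,0,0],[-9,0,0,0,0,0],[-9,0,0,0,0,0]]' 4; python3 -m crank '[[0,0,0,0,0,0],[0,0,0,0,0,0],[0,0,0,0,0,0],[0,0,0,0,0,0],[0,0,0,0,0,0],[0,0,0,0,0,0],[0,0,0,0,0,0],[0,0,0,0,0,0],[0,0,0,0,0,0],[0,0,0,0,0,0],[0,0,0,0,0,0],[0,0,0,0,0,0]]'; python3 - <<'E'
from h import *
import cv2
goal(173,.13)
s=vision.get_image("scene")[:,:,::-1][225:375,260:410];d=vision.get_image("side")[:,:,::-1][90:240,155:305]
cv2.imwrite("pics/a3.png",cv2.resize(np.hstack([s[:,:],d]),(800,400),interpolation=3))
for k in range(4):
    a=np.radians(83+90*k);X=[*(AX+.105*np.array([np.cos(a),np.sin(a)])),.09]
    print(((px("scene",X)-[260,225])*8/3).round(),((px("side",X)-[155,90])*8/3+[400,0]).round())
E
```

```text
time_s: 4.72
position: [0.5856, 0.0636, 0.1427]
tcp_rot: [-1.126, 1.257, 1.122]
ft_force: [0.7, 0.2, 1.3]
grip_width: 0.0403
time_s: 5.72
position: [0.5856, 0.0636, 0.1427]
tcp_rot: [-1.126, 1.257, 1.122]
ft_force: [0.1, 0.1, -0.3]
grip_width: 0.0397
1 shift [  1.21  10.97 -10.5 ] turn [1.579 0.004 0.003] t 5.72 q6 -0.49
-1 shift [  1.21  10.97 -10.5 ] turn [-1.563 -0.003  0.004] t 5.72 q6 -0.49
[258. 120.] [526. 235.]
[104. 146.] [657. 200.]
[138. 301.] [617. 121.]
[303. 272.] [494. 152.]
```

View pics/a3.png

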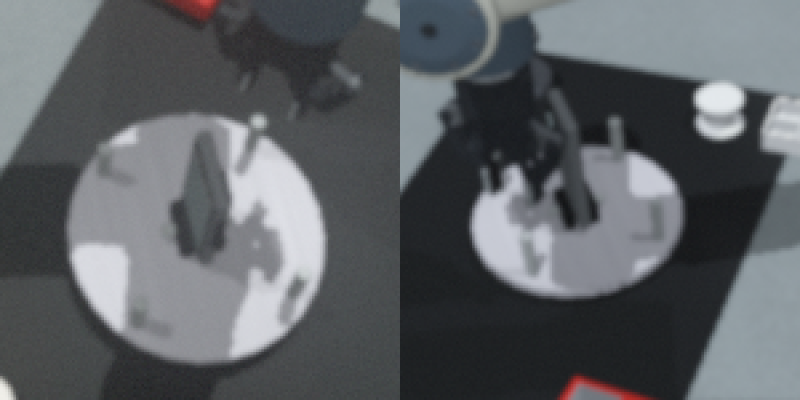

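The post tops match the 83° prediction, e.g. scene (258,120) and side (526,238) and (657,203). So the rocker edge faces the lens within about 2°, and the hand was off for over 1 s. Next I'll go back round to the post at 173°.

```bash
python3 -m crank '[[0,1.3,-0.1,-0.12,0,0],[0,2.6,-0.3,-0.24,0,0],[0,3.9,-0.7,-0.36,0,0],[0,5.1,-1.2,-0.48,0,0],[0,6.2,-1.8,-0.6,0,0],[0,7.3,-2.6,-0.72,0,0],[0,8.2,-3.5,-0.84,0,0],[0,9,-4.5,-0.96,0,0],[0,9.7,-5.6,-1.08,0,0],[0,10.2,-6.7,-1.2,0,0],[0,10.6,-7.9,-1.32,0,0],[0,10.9,-9.1,-1.44,0,0],[0,11,-10.5,-1.563,0,0],[0,11,-10.5,-1.563,0,0],[0,11,-10.5,-1.563,0,0]]' 4; python3 -c "
from h import *
goal(173,.047)
for k in range(1,20):
    t=np.radians(90)*k/19;print([0,float(round(-10.5*np.sin(t),1)),float(round(-10.5*(1-np.cos(t)),1)),float(round(t,2)),0,0],end=',')"
```

```text
time_s: 7.07
position: [0.4644, -0.0286, 0.1423]
tcp_rot: [-2.162, 0.134, 2.151]
ft_force: [0.0, 0.1, -0.6]
grip_width: 0.0401
1 shift [ 9.53 -0.03  0.01] turn [3.138e+00 2.000e-03 8.000e-03] t 7.07 q6 1.17
-1 shift [ 9.53 -0.03  0.01] turn [-0.003 -0.005  0.001] t 7.07 q6 1.17
[0, -0.9, -0.0, 0.08, 0, 0],[0, -1.7, -0.1, 0.17, 0, 0],[0, -2.6, -0.3, 0.25, 0, 0],[0, -3.4, -0.6, 0.33, 0, 0],[0, -4.2, -0.9, 0.41, 0, 0],[0, -5.0, -1.3, 0.5, 0, 0],[0, -5.7, -1.7, 0.58, 0, 0],[0, -6.4, -2.2, 0.66, 0, 0],[0, -7.1, -2.8, 0.74, 0, 0],[0, -7.7, -3.4, 0.83, 0, 0],[0, -8.3, -4.1, 0.91, 0, 0],[0, -8.8, -4.8, 0.99, 0, 0],[0, -9.2, -5.5, 1.07, 0, 0],[0, -9.6, -6.3, 1.16, 0, 0],[0, -9.9, -7.1, 1.24, 0, 0],[0, -10.2, -7.9, 1.32, 0, 0],[0, -10.4, -8.8, 1.41, 0, 0],[0, -10.5, -9.6, 1.49, 0, 0],[0, -10.5, -10.5, 1.57, 0, 0],
```

```bash
python3 -m crank '[[1.5,0,0,0,0,0],[3.5,0,0,0,0,0],[5,0,0,0,0,0],[6.5,0,0,0,0,0],[8,0,0,0,0,0],[9.4,0,0,0,0,0],[9.4,0,0,0,0,0]]' 4 && python3 -m crank '[[0,0,0,0,0,0],[0,0,0,0,0,0],[0,0,0,0,0,0],[0,0,0,0,0,0],[0,0,0,0,0,0]]' 1.7 20; python3 -c "
from h import *
goal(173,.047);goal(83,.047)"
```

```text
time_s: 7.65
position: [0.4631, -0.0282, 0.0458]
tcp_rot: [-2.155, 0.138, 2.155]
ft_force: [0.5, 0.4, 1.1]
grip_width: 0.0398
time_s: 8.07
position: [0.4636, -0.028, 0.0465]
tcp_rot: [-2.156, 0.138, 2.153]
ft_force: [-0.1, 0.3, -0.6]
grip_width: 0.017
1 shift [-0.05  0.   -0.12] turn [3.135e+00 1.000e-03 2.000e-03] t 8.07 q6 1.16
-1 shift [-0.05  0.   -0.12] turn [-0.006 -0.002  0.001] t 8.07 q6 1.16
1 shift [ -0.03 -10.56 -10.55] turn [-1.577e+00 -2.000e-03 -1.000e-03] t 8.07 q6 1.16
-1 shift [ -0.03 -10.56 -10.55] turn [ 1.565e+00 -1.000e-03  2.000e-03] t 8.07 q6 1.16
```

```bash
python3 -m crank '[[0,-0.9,0,0.08,0,0],[0,-1.7,-0.1,0.17,0,0],[0,-2.6,-0.3,0.25,0,0],[0,-3.4,-0.6,0.33,0,0],[0,-4.2,-0.9,0.41,0,0],[0,-5,-1.3,0.5,0,0],[0,-5.7,-1.7,0.58,0,0],[0,-6.4,-2.2,0.66,0,0],[0,-7.1,-2.8,0.74,0,0],[0,-7.7,-3.4,0.83,0,0],[0,-8.3,-4.1,0.91,0,0],[0,-8.8,-4.8,0.99,0,0],[0,-9.2,-5.5,1.07,0,0],[0,-9.6,-6.3,1.16,0,0],[0,-9.9,-7.1,1.24,0,0],[0,-10.2,-7.9,1.32,0,0],[0,-10.4,-8.8,1.41,0,0],[0,-10.5,-9.6,1.49,0,0],[0,-10.6,-10.5,1.57,0,0],[0,-10.6,-10.5,1.57,0,0]]'; python3 -c "
from h import *
goal(83,.047)"; python3 -m crank '[[0,0,0,0,0,0],[0,0,0,0,0,0],[0,0,0,0,0,0],[-1.5,0,0,0,0,0],[-3,0,0,0,0,0],[-5,0,0,0,0,0],[-7,0,0,0,0,0],[-9.5,0,0,0,0,0],[-9.5,0,0,0,0,0]]' 4; python3 -m crank '[[0,0,0,0,0,0],[0,0,0,0,0,0],[0,0,0,0,0,0],[0,0,0,0,0,0],[0,0,0,0,0,0],[0,0,0,0,0,0],[0,0,0,0,0,0],[0,0,0,0,0,0],[0,0,0,0,0,0],[0,0,0,0,0,0],[0,0,0,0,0,0],[0,0,0,0,0,0]]'; python3 - <<'E'
from h import *
import cv2
goal(173,.14)
s=vision.get_image("scene")[:,:,::-1][225:375,260:410];d=vision.get_image("side")[:,:,::-1][90:240,155:305]
cv2.imwrite("pics/a4.png",cv2.resize(np.hstack([s[:,:],d]),(800,400),interpolation=3))
E
```

```text
time_s: 9.73
position: [0.5824, 0.0637, 0.0467]
tcp_rot: [-1.113, 1.266, 1.111]
ft_force: [1.1, -0.4, 0.6]
grip_width: 0.0168
1 shift [-0.03  0.05 -0.05] turn [ 3.133e+00  3.000e-03 -1.000e-03] t 9.73 q6 -0.51
-1 shift [-0.03  0.05 -0.05] turn [-0.009  0.001  0.002] t 9.73 q6 -0.51
time_s: 10.48
position: [0.5848, 0.0639, 0.1475]
tcp_rot: [-1.117, 1.257, 1.107]
ft_force: [1.3, 0.7, 1.1]
grip_width: 0.0402
time_s: 11.48
position: [0.5848, 0.0639, 0.1475]
tcp_rot: [-1.118, 1.257, 1.107]
ft_force: [-0.3, 0.2, 0.6]
grip_width: 0.0403
1 shift [  0.6   10.72 -10.67] turn [1.564 0.011 0.006] t 11.48 q6 -0.51
-1 shift [  0.6   10.72 -10.67] turn [-1.577 -0.006  0.011] t 11.48 q6 -0.51
```

View pics/a4.png

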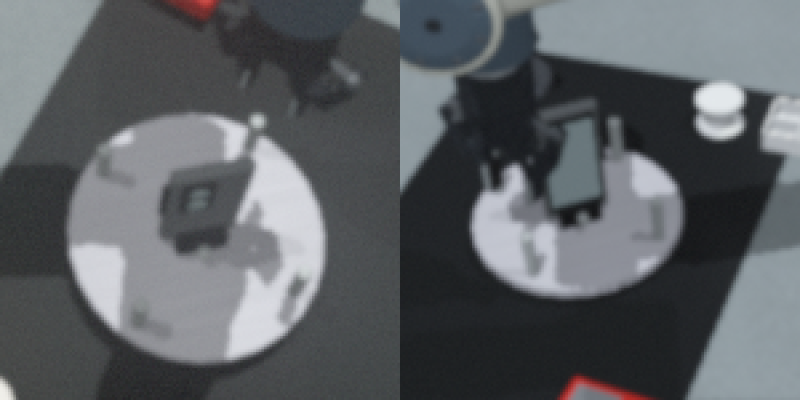

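The camera bump now shows at scene (203,198), on the lens side, and the screen faces the side camera. Post tops are in the same places as before, so the back is square to the lens. I'll repeat for the plain edge.

```bash
python3 -m crank '[[0,1.3,-0.1,-0.12,0,0],[0,2.6,-0.3,-0.24,0,0],[0,3.8,-0.7,-0.36,0,0],[0,5,-1.2,-0.48,0,0],[0,6.1,-1.9,-0.6,0,0],[0,7.1,-2.6,-0.72,0,0],[0,8,-3.5,-0.84,0,0],[0,8.8,-4.5,-0.96,0,0],[0,9.5,-5.6,-1.08,0,0],[0,10,-6.8,-1.2,0,0],[0,10.4,-8,-1.32,0,0],[0,10.7,-9.3,-1.44,0,0],[0,10.7,-10.6,-1.563,0,0],[0,10.7,-10.6,-1.57,0,0],[0,10.7,-10.6,-1.57,0,0]]' 4; python3 -c "
from h import *
goal(173,.047)"
```

```text
time_s: 12.83
position: [0.4651, -0.0278, 0.1462]
tcp_rot: [-2.164, 0.141, 2.139]
ft_force: [0.1, 1.8, -0.3]
grip_width: 0.0398
1 shift [9.92 0.08 0.14] turn [3.131 0.005 0.018] t 12.83 q6 1.16
-1 shift [9.92 0.08 0.14] turn [-0.011 -0.012  0.003] t 12.83 q6 1.16
```

```bash
python3 -m crank '[[1.5,0,0.1,0,-0.01,0],[3.5,0,0.1,0,-0.01,0],[5,0,0.1,0,-0.01,0],[6.5,0,0.1,0,-0.01,0],[8,0,0.1,0,-0.01,0],[9.8,0,0.1,0,-0.01,0],[9.8,0,0.1,0,-0.01,0]]' 4 && python3 -m crank '[[0,0,0,0,0,0],[0,0,0,0,0,0],[0,0,0,0,0,0],[0,0,0,0,0,0],[0,0,0,0,0,0]]' 1.7 20; python3 -c "
from h import *
goal(83,.047)"
```

```text
time_s: 13.42
position: [0.4631, -0.0271, 0.0452]
tcp_rot: [-2.145, 0.144, 2.154]
ft_force: [-1.5, -0.4, -0.2]
grip_width: 0.0401
time_s: 13.83
position: [0.4636, -0.027, 0.046]
tcp_rot: [-2.147, 0.144, 2.152]
ft_force: [-0.8, -1.0, 0.5]
grip_width: 0.017
1 shift [ -0.11 -10.55 -10.48] turn [-1.585  0.     0.004] t 13.83 q6 1.16
-1 shift [ -0.11 -10.55 -10.48] turn [ 1.556  0.004 -0.   ] t 13.83 q6 1.16
```

```bash
python3 -m crank '[[0,-0.9,0,0.08,0,0],[0,-1.7,-0.1,0.17,0,0],[0,-2.6,-0.3,0.25,0,0],[0,-3.4,-0.6,0.33,0,0],[0,-4.2,-0.9,0.41,0,0],[0,-5,-1.3,0.5,0,0],[0,-5.7,-1.7,0.58,0,0],[0,-6.4,-2.2,0.66,0,0],[0,-7.1,-2.8,0.74,0,0],[0,-7.7,-3.4,0.83,0,0],[0,-8.3,-4.1,0.91,0,0],[0,-8.8,-4.8,0.99,0,0],[0,-9.2,-5.5,1.07,0,0],[0,-9.6,-6.3,1.16,0,0],[0,-9.9,-7.1,1.24,0,0],[0,-10.2,-7.9,1.32,0,0],[0,-10.4,-8.8,1.41,0,0],[0,-10.5,-9.6,1.49,0,0],[0,-10.6,-10.4,1.56,0,0],[0,-10.6,-10.4,1.56,0,0]]'; python3 -c "
from h import *
goal(83,.047)"; python3 -m crank '[[0,0,0,0,0,0],[0,0,0,0,0,0],[0,0,0,0,0,0],[-1.5,0,0,0,0,0],[-3,0,0,0,0,0],[-5,0,0,0,0,0],[-7,0,0,0,0,0],[-9.5,0,0,0,0,0],[-9.5,0,0,0,0,0]]' 4; python3 -m crank '[[0,0,0,0,0,0],[0,0,0,0,0,0],[0,0,0,0,0,0],[0,0,0,0,0,0],[0,0,0,0,0,0],[0,0,0,0,0,0],[0,0,0,0,0,0],[0,0,0,0,0,0],[0,0,0,0,0,0],[0,0,0,0,0,0],[0,0,0,0,0,0],[0,0,0,0,0,0]]'; python3 - <<'E'
from h import *
import cv2
s=vision.get_image("scene")[:,:,::-1][190:400,200:420];d=vision.get_image("side")[:,:,::-1][80:290,130:350]
cv2.imwrite("pics/a5.png",cv2.resize(np.hstack([s[:,:],d]),(800,382),interpolation=3))
for k in range(4):
    a=np.radians(83+90*k);X=[*(AX+.105*np.array([np.cos(a),np.sin(a)])),.09]
    print(((px("scene",X)-[200,190])*1.818).round(),((px("side",X)-[130,80])*1.818+[400,0]).round())
E
```

```text
time_s: 15.5
position: [0.5823, 0.064, 0.0462]
tcp_rot: [-1.111, 1.266, 1.116]
ft_force: [0.5, 0.1, -0.2]
grip_width: 0.017
1 shift [-0.08  0.04 -0.08] turn [ 3.135e+00 -2.000e-03 -5.000e-03] t 15.5 q6 -0.5
-1 shift [-0.08  0.04 -0.08] turn [-0.006  0.003 -0.002] t 15.5 q6 -0.5
time_s: 16.25
position: [0.5851, 0.0639, 0.147]
tcp_rot: [-1.116, 1.257, 1.112]
ft_force: [0.9, 0.4, 0.4]
grip_width: 0.0398
time_s: 17.25
position: [0.5851, 0.064, 0.147]
tcp_rot: [-1.116, 1.257, 1.112]
ft_force: [-1.2, -0.0, -0.9]
grip_width: 0.0401
[285. 145.] [532. 179.]
[180. 163.] [621. 155.]
[203. 269.] [593. 101.]
[315. 249.] [509. 122.]
```

View pics/a5.png

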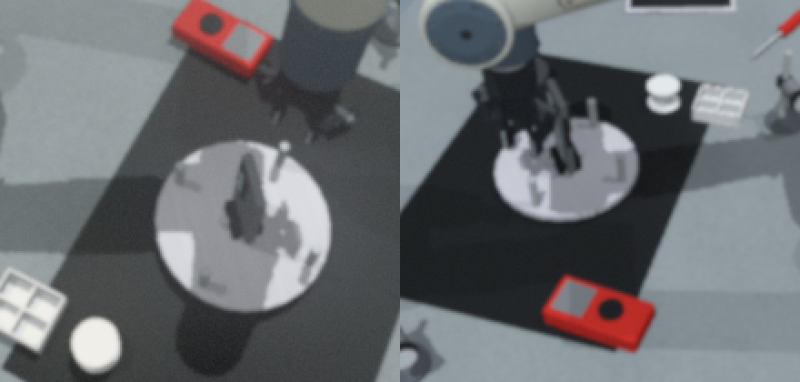

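Post tops match the target again, e.g. scene (285,146) and (180,168) and side (593,100). The multimeter, spool and tray are where they were, and the hand is clear.

```bash
python3 -c "
from rig import workorder;print(workorder.sign_off())"
```

```text
the job is handed in; nothing more can be done
None
```

I turned the table clockwise by 72°, 90° and 90° at about 1 rad/s, and the lens was shown the rocker edge, then the back, then the plain edge. For each turn I led one post between the half-closed fingers. After each stop I lifted the hand to about 14 cm and held it there for over a second. The job was handed in at about 17 s with the plain edge to the lens; sign-off reports no verdict.

- **Angle:** at every stop the visible post tops lay within a few pixels of where a square pose would put them, an error of roughly 2° or less.
- **Which side faces the lens:** the camera bump was clearly visible on the lens side at the second stop. The rocker button itself was never seen; I took its side from the phone's given axes, with the screen and back seen in the pictures.
- **Scope:** the one I used fits the description, with its foot 310 mm and lens about 243 mm from the axis. The other two are smaller and more than 400 mm away.
- **Contact and bystanders:** the wrist force read about 2 N or less at the end of each move. In the last pictures the multimeter, spool and parts tray look unmoved. I did not measure any contact with the phone or scope directly.

The first estimates of the axis from the two cameras disagreed by about 15 mm; fitting the post tops in both views settled it. None of the later checks failed or disagreed.

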